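# Put the sippy cup and the flask in the caddy holes that fit them

### The job

Tidy the nursery nightstand: stand the steel sippy cup and the slimmer steel flask upright in the wooden cup caddy, each fully down in the hole that fits it snugly (the smallest hole of the graded row that it goes into), and let go. Leave the stacking cup, the hairbrush and the spoon where they are.

Things in the scene. Friction and masses are not known exactly. Their poses are not given: they have to be found in the camera images.
- sippy_cup: the wider of two steel drinking vessels, standing upright: stainless cylinder 56 mm in diameter and 88 mm high with a white plastic lid (54 mm wide) with a short conical spout on it, 114 mm high overall, about 160 g, foot edge rounded 3 mm. Origin: centre of its underside, z up along its axis. Round about z, so any grip yaw will do; the plain steel wall is the place to grip
- flask: the slimmer steel vessel, standing upright: stainless cylinder 44 mm in diameter and 92 mm high with a white plastic screw cap (42 mm wide) with a flat top and no spout, 112 mm high overall, about 120 g, foot edge rounded 3 mm. Origin: centre of its underside, z up along its axis. Round about z. It and the sippy cup stand on opposite sides of the caddy, either way round
- caddy: light wooden block 254 x 104 x 52 mm with three round holes in a row, graded from narrow to wide, fastened to the nightstand (it does not move), at any yaw. Origin: centre of its underside; x along the row towards the widest hole, y across the row, z up. Hole centres lie at x = -88, -12 and +76 mm, y = 0
- caddy_hole0 (a point): centre of the narrowest hole, 48 mm across, in the plane of the caddy's top face, 52 mm above the nightstand; z up. The hole is round, 40 mm deep with a flat closed floor (12 mm above the nightstand) and its rim has a 3 mm chamfer
- caddy_hole1 (a point): centre of the middle hole, 60 mm across, in the plane of the caddy's top face, 52 mm above the nightstand; z up. The hole is round, 40 mm deep with a flat closed floor (12 mm above the nightstand) and its rim has a 3 mm chamfer
- caddy_hole2 (a point): centre of the widest hole, 72 mm across, in the plane of the caddy's top face, 52 mm above the nightstand; z up. The hole is round, 40 mm deep with a flat closed floor (12 mm above the nightstand) and its rim has a 3 mm chamfer
- stacking_cup: bystander: open orange plastic cup, 72 mm across the rim, 55 mm high. Origin: centre of its underside, z up
- hairbrush: bystander: wooden hairbrush lying bristles down, 186 mm long (x from -86 to +100 mm), 50 mm wide, 32 mm high; x points along it from handle to head. Origin: under it, on the nightstand
- spoon: bystander: green spoon about 150 mm long, lying flat along its x axis. Origin: about its middle, on the nightstand

How it is judged:
By the outcome, as a careful person would: the job done as asked, in the order asked, and still so for the second after the job is handed in, with the robot touching nothing.
It also fails if it takes over 64 s, if anything falls off the work surface, if the arm or the gripper's body presses on something with over 40 N, if the wrist force passes 120 N, or if a joint passes its speed limit or range.

### The arm

A 6-joint arm with a two-finger parallel gripper is mounted at the origin on the work surface. World frame = base frame: x ahead of the robot, y to its left, z up, the work surface at z = 0. Lengths are in m, angles in rad, forces in N, time in s.
With the tool pointing down it reaches from about 0.25 to 0.725 m from the base axis. Payload 4 kg.
Tool frame: the origin (TCP) lies on the centre line of the jaws, within the pads' length; the fingertips stand 17 mm ahead of it and the grasp point (between the pads) lies 2 mm behind it (bot.tip_extent is the distance from the TCP to the fingertips, in m); z points along the fingers, y is the line along which they close (so a half turn about z gives the same grasp; the last joint's range is limited). The gripper opens to 85 mm and grips with 20 to 120 N. Pads are 22 mm wide; open, the fingers measure 114 mm over their backs; the gripper's body (76 mm by 85 mm) begins 54 mm behind the grasp point. The pads swing forward as they close: fully open they stand 13 mm farther back than shut.
Start: joints at [-1.274, 0.241, 0.005, 1.335, 0, 1.571], TCP at [0.146, -0.478, 0.248] pointing down, gripper open.
Joint ranges: [-2.72, 2.72], [-1.05, 1.87], [-1.09, 1.28], [-1.99, 2.15], [-1.42, 1.44], [-3.14, 3.14]. Speed limits (rad/s): [2.79, 2.79, 3.14, 3.14, 3.14, 3.14].

### API

Orientations are given as a unit quaternion [x, y, z, w].
In Python, from plant import bot gives the robot as it stands.
- The arm moves only by the tool servo_tool, never from a script. Its argument "steps" is text: rows parted by semicolons, each of 6 numbers parted by spaces: the shift along the tool's x, y, z in mm, then the turn, a rotation vector about the tool's x, y, z in degrees. A call has 1 to 12 rows; each row is the pose to reach, as a shift and turn from the pose commanded when the call began, along the tool's axes at that moment; what a row does not reach only later rows make up. A row lasts 1/10 s, in which the tool goes at most 50 mm and 8.59 degrees, less where a joint would pass 70% of its speed; a pose out of reach is approached as far as the arm can. A call with a gripper value outside its range is refused whole. "gripper" is the finger opening in mm, from 0 to 85.4, set as the call begins (left out, the last holds). The fingers move at their own pace and stop on an object; the grip force is fixed at half the most. Time passes only in rows, so rows that repeat a pose let the fingers close. It gives the time, the measured TCP pose, the force, the opening and the grip force at its end, in the units of the state.
- bot.get_state(): the state, without advancing time (a new reading comes with each control period).
- bot.grab_frame(name): name is "scene" or "side" or "wrist"; returns the picture (400x640x3 uint8, red, green, blue); there is no depth.
- bot.camera_model(name): a dict with "mtx" (3x3 intrinsics, pixels), "R" (3x3) and "t" (3): a world point X has camera coordinates R X + t; the wrist camera has in their place "tool_from_camera" (4x4, takes a point from camera to tool coordinates, whose origin is the TCP and whose axes are the flange's). Camera axes: x right, y down, z forward; pixel columns grow to the right and rows downward; lengths in m; the calibration is good to about 2 mm. A picture is of the moment at which its call begins: read the wrist's pose just before it. camera_model takes no time and is no camera call.
- bot.finish_job(): hands the job in; it is judged then, once.
The state is a dict: "clock": time; "joint_pos": joint angles; "dq": joint speeds; "tau": joint torques, N m; "eef_pos": TCP position; "eef_rot": TCP orientation; "force": force on the tool from outside, world axes, zero at the start; "ft_torque": the same for the moment, N m; "finger_gap": finger opening in m; "gripper_force": force on a finger pad.
Only numpy, scipy, OpenCV 4.12 (cv2) and the standard library are available. Lean on these libraries where they do the work, as an engineer would, in place of code of your own. Each camera call takes 0.05 s, during which the arm holds its last target. There are 200 camera calls.

## Working session

There is one attempt and no reset: what is moved stays moved. The work goes in short steps, Python scripts to look and compute and a tool call to move; the robot and the scene stay as the last step left them, time stands still between calls to the robot, and variables do not carry over. Pictures are saved under pics/ and viewed, at most 12 in all, crops included, and the job is handed in when it is done.

Besides the shell and the picture viewer there is one more tool, called by a JSON object that holds its "fn" and its "kwargs". servo_tool: Moves the arm, as the interface text tells. Its arguments: {"type":"object","properties":{"steps":{"type":"string"},"gripper":{"type":"number"}},"required":["steps"]}

```bash
mkdir -p pics
python3 - <<'E'
from plant import bot
import cv2,numpy as np
a=bot.grab_frame("scene");b=bot.grab_frame("side")
cv2.imwrite("pics/a.png",a[...,::-1]);cv2.imwrite("pics/b.png",b[...,::-1])
s=bot.get_state();print(s)
for n in("scene","side","wrist"):print(n,bot.camera_model(n))
E
```

```text
{'clock': 0.1, 'joint_pos': array([-1.27398777e+00,  2.41354078e-01,  3.86596887e-03,  1.33520195e+00,
        1.85892738e-06,  1.57080069e+00]), 'dq': array([-0.00047534, -0.00096577,  0.00257594, -0.00080081, -0.00030628,
        0.00023606]), 'tau': array([-6.94482696e-05, -3.73138654e+01,  2.53010219e+01,  1.08376375e-02,
        2.06879957e-05, -2.23529248e-06]), 'eef_pos': array([ 0.14608009, -0.47762937,  0.24749642]), 'eef_rot': array([ 9.89008160e-01,  1.47857914e-01, -1.39086507e-04, -9.36595268e-04]), 'force': array([ 0.67554161,  0.34933609, -0.62705767]), 'ft_torque': array([ 0.04056401, -0.01687444, -0.03102164]), 'gripper_force': 0.0, 'finger_gap': 0.0852754567518755}
scene {'mtx': array([[363.00384268,   0.        , 318.26730368],
       [  0.        , 363.00384268, 200.50465772],
       [  0.        ,   0.        ,   1.        ]]), 'R': array([[-0.66964469,  0.74234212,  0.02245353],
       [ 0.42073034,  0.40409525, -0.81221488],
       [-0.61201468, -0.5344485 , -0.58292609]]), 't': array([ 0.41086348, -0.17969441,  1.37186756])}
side {'mtx': array([[496.42548309, 
[... 167 characters left out ...]
88 , -0.01818088],
       [-0.0599743 , -0.66252797, -0.74663229],
       [ 0.0400687 ,  0.74577799, -0.66498849]]), 't': array([-0.59774224,  0.08345374,  1.27604762])}
wrist {'mtx': array([[282.94206304,   0.        , 318.12919417],
       [  0.        , 282.94206304, 202.73439225],
       [  0.        ,   0.        ,   1.        ]]), 'tool_from_camera': array([[-2.02848329e-04, -9.52383956e-01, -3.04901228e-01,
         7.87801039e-02],
       [ 9.99999809e-01, -1.53224791e-05, -6.17430793e-04,
         1.91959689e-04],
       [ 5.83359338e-04, -3.04901295e-01,  9.52383778e-01,
        -1.26536451e-01],
       [ 0.00000000e+00,  0.00000000e+00,  0.00000000e+00,
         1.00000000e+00]])}
```

View pics/a.png

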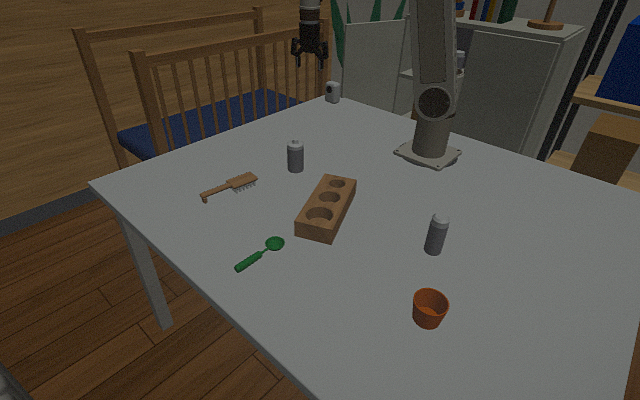

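View pics/b.png

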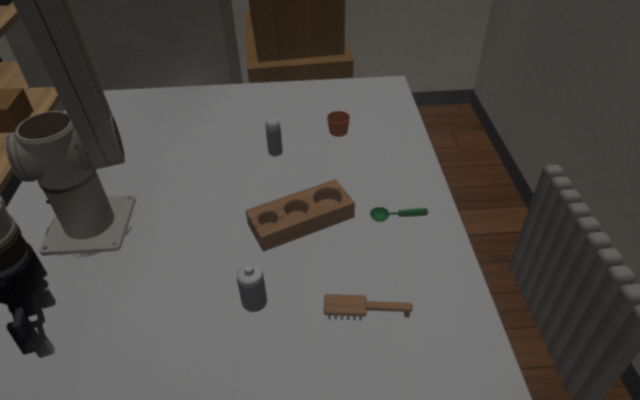

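Scene view: sippy cup at about (295,157), flask at (436,235), caddy at (327,208). In the side view they are at (252,287), (274,138) and (300,213). Next I'll make one enlarged montage for the pixel readings.

Run:
```python
import cv2,numpy as np
a=cv2.imread("pics/a.png");b=cv2.imread("pics/b.png")
def c(im,x,y,w,h,k):
    t=cv2.resize(cv2.convertScaleAbs(im[y:y+h,x:x+w],alpha=1.5),None,fx=k,fy=k,interpolation=cv2.INTER_CUBIC)
    for i in range(0,w,10):cv2.line(t,(i*k,0),(i*k,6 if (x+i)%50 else 14),(0,255,255),1)
    for i in range(0,h,10):cv2.line(t,(0,i*k),(6 if (y+i)%50 else 14,i*k),(0,255,255),1)
    return t
# tiles
top=np.hstack([c(a,290,170,70,75,4),c(b,240,180,120,75,4)])
bot=np.hstack([c(a,280,135,40,45,5),c(a,420,210,40,45,5),c(b,230,260,40,55,5)[:225],c(b,260,115,40,45,5)])
W=800
f=lambda t:np.pad(t,((0,0),(0,W-t.shape[1]),(0,0)))
m=np.vstack([f(top),f(bot)]);print(m.shape);cv2.imwrite("pics/m.png",m)
```

```text
(525, 800, 3)
```

View pics/m.png

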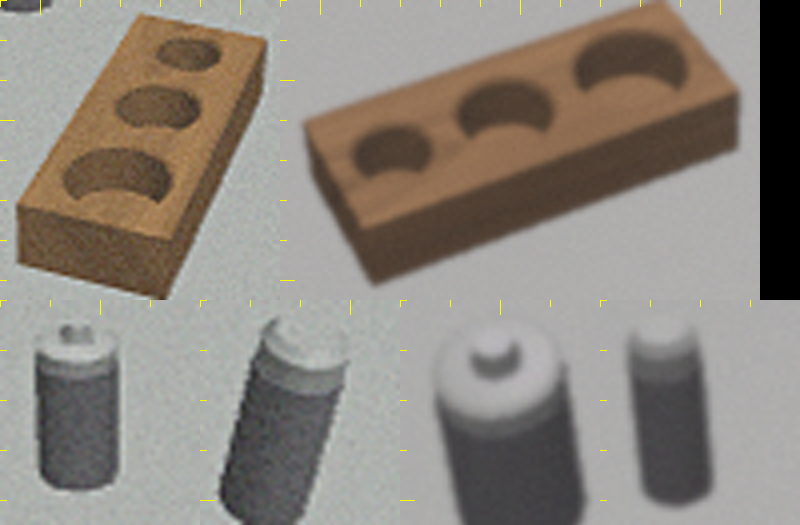

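Corners of the caddy, walls and bottoms of the vessels are clear in the montage. I'll fit the poses from them.

```bash
cat > h.py <<'E'
import numpy as np,cv2
from scipy.optimize import least_squares
from scipy.spatial.transform import Rotation as Ro
from plant import bot
C={n:bot.camera_model(n) for n in("scene","side","wrist")}
def cam(n,s=None):
    if n!="wrist":return C[n]["mtx"],C[n]["R"],C[n]["t"]
    T=np.eye(4);T[:3,:3]=Ro.from_quat(s["eef_rot"]).as_matrix();T[:3,3]=s["eef_pos"]
    M=np.linalg.inv(T@C[n]["tool_from_camera"]);return C[n]["mtx"],M[:3,:3],M[:3,3]
def proj(c,X):
    p=(np.atleast_2d(X)@c[1].T+c[2])@c[0].T;return p[:,:2]/p[:,2:]
def back(c,px,z):
    d=c[1].T@np.linalg.solve(c[0],[px[0],px[1],1]);o=-c[1].T@c[2];return o+d*(z-o[2])/d[2]
def toolgo(s,X):return np.round(1000*Ro.from_quat(s["eef_rot"]).as_matrix().T@(np.array(X)-s["eef_pos"]),1)
def cad(p,l):
    c,n=np.cos(p[2]),np.sin(p[2]);l=np.atleast_2d(l)/1000
    return np.c_[p[0]+c*l[:,0]-n*l[:,1],p[1]+n*l[:,0]+c*l[:,1],l[:,2]]
E
python3 - <<'E'
from h import *
S,D=cam("scene"),cam("side")
ls=[(-127,-52,52),(-127,52,52),(127,52,52),(127,-52,52),(127,-52,0),(127,52,0)]
ps=[(325.5,173.5),(356.75,179.75),(332.5,230),(294.5,221.25),(294.5,235.75),(331.25,244.75)]
ld=[(-127,52,52),(-127,-52,52),(127,-52,52),(-127,-52,0),(127,-52,0)]
pd=[(246.25,210.5),(260.5,237),(354.5,203),(263.5,251.25),(354.5,217)]
f=lambda p:np.r_[(proj(S,cad(p,ls))-ps).ravel(),(proj(D,cad(p,ld))-pd).ravel()]
r=least_squares(f,[.5,0,.2]);print("caddy",r.x,r.fun.round(1))
print(cad(r.x,[(-88,0,52),(-12,0,52),(76,0,52)]).round(4))
th=np.linspace(0,2*np.pi,181)
def sil(c,x,y,R,h):
    P=np.vstack([np.c_[x+q*np.cos(th),y+q*np.sin(th),0*th+z] for q,z in((R-.003,0),(R-.0009,.0009),(R,.003),(R,h))])
    return cv2.convexHull(proj(c,P).astype(np.float32))[:,0]
def ext(c,x,y,R,h,row):
    H=sil(c,x,y,R,h);G=np.roll(H,-1,0);xs=[]
    for a,b in zip(H,G):
        if (a[1]-row)*(b[1]-row)<=0 and a[1]!=b[1]:xs.append(a[0]+(row-a[1])/(b[1]-a[1])*(b[0]-a[0]))
    return (min(xs),max(xs)) if xs else (0,0),H[:,1].max()
def fit(R,h,x0,obs):
    def g(p):
        o=[]
        for c,row,l,rr,b in obs:
            (a,d),bb=ext(c,*p,R,h,row);o+=[a-l,d-rr]+([bb-b] if b else [])
        return np.array(o)
    r=least_squares(g,x0,diff_step=1e-3);print(r.x,r.fun.round(1))
fit(.028,.088,back(S,(295,170),0)[:2],[(S,159,287.4,303.8,173.2),(D,290,239.4,265.4,None)])
fit(.022,.092,back(S,(433,250),0)[:2],[(S,236,427.2,446,255.4),(D,141,266.6,281.2,156.4)])
s=bot.get_state();print(Ro.from_quat(s["eef_rot"]).as_matrix().round(3))
E
```

```text
caddy [ 0.54227692 -0.03054069  0.40601125] [-1.5 -0.5 -0.5 -0.4 -0.5 -0.2 -0.9 -0.5 -0.6  0.2 -0.2  0.4 -1.4 -1.1
  0.1 -0.7  0.1 -1.6 -0.7 -0.1 -0.4 -0.8]
[[ 4.614e-01 -6.530e-02  5.200e-02]
 [ 5.313e-01 -3.530e-02  5.200e-02]
 [ 6.121e-01 -5.000e-04  5.200e-02]]
[ 0.43041654 -0.26960497] [-0.1  0.1  0.  -0.4  0.4]
[0.47402881 0.27002495] [-0.6 -0.1  0.5 -0.5 -0.1 -1.1]
[[ 0.956  0.292 -0.001]
 [ 0.292 -0.956  0.002]
 [ 0.    -0.002 -1.   ]]
```

{"fn": "servo_tool", "kwargs": {"steps": "42 -26 0 0 0 0; 84 -52 0 0 0 0; 126 -78 0 0 0 -1; 168 -104 0 0 0 -2; 210 -130 0 0 0 -3; 252 -156 0 0 0 -4; 294 -182 0 0 0 -5; 336 -208 0 0 0 -6; 378 -234 0 0 0 -6.3; 420 -260 0 0 0 -6.3; 460 -286 0 0 0 -6.3; 497 -310 0 0 0 -6.3", "gripper": 85}}

```text
clock: 1.3
eef_pos: [0.5317, -0.0342, 0.2478]
eef_rot: [0.979, 0.202, -0.0, -0.0]
force: [0.9, -0.7, -0.1]
finger_gap: 0.085
gripper_force: 0.0
```

{"fn": "servo_tool", "kwargs": {"steps": "0 0 0 0 0 0; 0 0 0 0 0 0; 0 0 0 0 0 0"}}

```text
clock: 1.6
eef_pos: [0.53, -0.037, 0.2479]
eef_rot: [0.979, 0.202, -0.001, -0.0]
force: [-0.5, -0.0, -0.5]
finger_gap: 0.0851
gripper_force: 0.0
```

Run:
```python
from h import *
import pickle
s=bot.get_state();w=bot.grab_frame("wrist");pickle.dump(s,open("s1.pkl","wb"))
cv2.imwrite("pics/w1.png",cv2.convertScaleAbs(w[...,::-1],alpha=1.5));print(s["eef_pos"],s["joint_pos"],s["dq"].round(3))
p=[.54228,-.03054,.40601]
print(proj(cam("wrist",s),cad(p,[(-127,-52,52),(-127,52,52),(127,52,52),(127,-52,52),(-88,0,52),(-12,0,52),(76,0,52)])).round(1))
```

```text
[ 0.52998049 -0.03695673  0.24789272] [-6.94369591e-02  3.04148244e-01  8.94656719e-02  1.35762324e+00
 -3.38568975e-04  2.66613669e+00] [-0.018 -0.014 -0.004 -0.     0.003  0.001]
[[357.6 267.9]
 [277.1 267.8]
 [266.   47.8]
 [368.2  47.8]
 [317.3 240.4]
 [317.3 181.1]
 [317.2 101. ]]
```

View pics/w1.png

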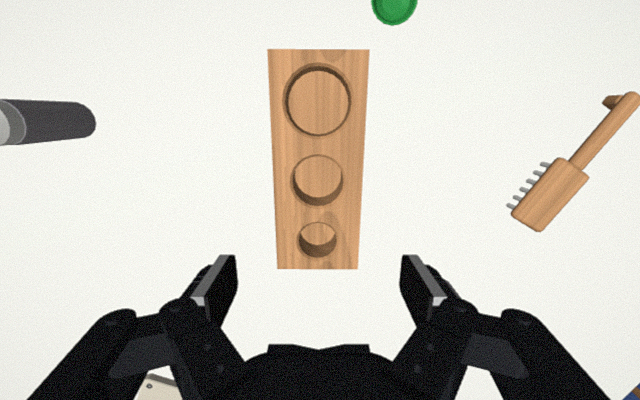

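The caddy fills the middle of the picture, with top corners at (268,49), (369.5,49), (358.5,269) and (277,269). Holes are at about (318,100), (318,180) and (318,240). I'll refit with these.

Run:
```python
from h import *
import pickle
s=pickle.load(open("s1.pkl","rb"));w=cam("wrist",s)
l=[(-127,-52,52),(-127,52,52),(127,52,52),(127,-52,52)]
P=[(358.5,269),(277,269),(268,49),(369.5,49)]
im=cv2.imread("pics/w1.png")
g=cv2.cvtColor(im,cv2.COLOR_BGR2HSV)[...,1]
m=cv2.morphologyEx(((g>50)*255).astype(np.uint8),cv2.MORPH_OPEN,np.ones((3,3)))
n,L,st,ce=cv2.connectedComponentsWithStats(m);k=L[200,285];print("caddy mask",st[k])
q=cv2.minEnclosingTriangle
c=max(cv2.findContours((L==k).astype(np.uint8),0,1)[0],key=cv2.contourArea)
print(cv2.approxPolyDP(cv2.convexHull(c),4,True)[:,0].tolist())
r=least_squares(lambda p:(proj(w,cad(p,l))-P).ravel(),[.54,-.03,.4]);print(r.x,r.fun.round(1))
print(cad(r.x,[(-88,0,52),(-12,0,52),(76,0,52)]).round(4))
s=bot.get_state();print("to sippy",toolgo(s,[.4304,-.2696,.2475]),s["eef_pos"])
```

```text
caddy mask [  267    49   102   220 20048]
[[368, 50], [357, 268], [277, 268], [267, 49]]
[ 0.54157491 -0.03206518  0.40211097] [-0.5 -0.1  0.6 -0.4 -0.4 -0.   0.2  0.4]
[[ 0.4606 -0.0665  0.052 ]
 [ 0.5305 -0.0368  0.052 ]
 [ 0.6115 -0.0023  0.052 ]]
to sippy [-183.1  174.2    0.8] [ 0.5299625  -0.03729998  0.24815195]
```

{"fn": "servo_tool", "kwargs": {"steps": "-30 29 0 0 0 0; -61 58 0 0 0 0; -92 87 0 0 0 0; -122 116 0 0 0 0; -152 145 0 0 0 0; -183 174 0 0 0 0; -183 174 0 0 0 0; -183 174 0 0 0 0; -183 174 0 0 0 0"}}

```text
clock: 2.55
eef_pos: [0.4311, -0.2685, 0.2485]
eef_rot: [0.979, 0.202, 0.0, -0.0]
force: [0.0, 0.1, -0.1]
finger_gap: 0.0853
gripper_force: 0.0
```

Run:
```python
from h import *
import pickle
s=bot.get_state();w=bot.grab_frame("wrist");pickle.dump(s,open("s2.pkl","wb"))
cv2.imwrite("pics/w2.png",cv2.convertScaleAbs(w[...,::-1],alpha=1.2));print(s["eef_pos"],s["joint_pos"])
print(proj(cam("wrist",s),[[.4304,-.2696,z] for z in (0,.088,.114)]).round(1))
```

```text
[ 0.4311063  -0.2684544   0.24854146] [-5.57159685e-01  2.56004698e-01  2.58988413e-02  1.34059195e+00
  3.69563662e-04  2.17857194e+00]
[[318.7 174.4]
 [318.8 191.9]
 [318.8 199.1]]
```

View pics/w2.png

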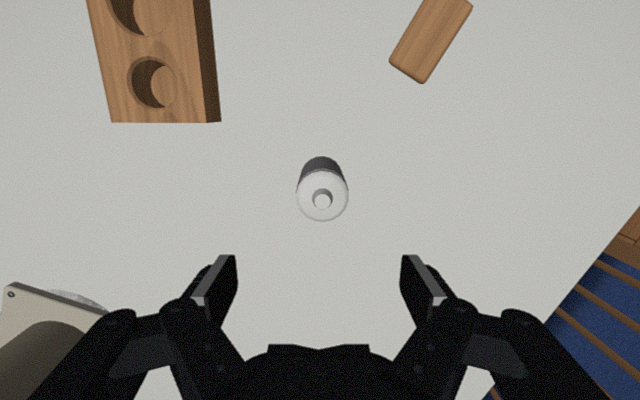

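The spout tip is at (322,200), against the predicted (319,199), so the cup is about 3 mm further in tool +y. I'll descend with that correction and grip.

{"fn": "servo_tool", "kwargs": {"steps": "-2 3.5 30 0 0 0; -2 3.5 60 0 0 0; -2 3.5 90 0 0 0; -2 3.5 120 0 0 0; -2 3.5 145 0 0 0; -2 3.5 165 0 0 0; -2 3.5 176 0 0 0; -2 3.5 180 0 0 0; -2 3.5 180 0 0 0; -2 3.5 180 0 0 0"}}

```text
clock: 3.6
eef_pos: [0.4321, -0.2728, 0.0693]
eef_rot: [0.979, 0.202, 0.001, 0.001]
force: [-0.1, 0.4, 0.8]
finger_gap: 0.0853
gripper_force: 0.0
```

{"fn": "servo_tool", "kwargs": {"steps": "0 0 0 0 0 0; 0 0 0 0 0 0; 0 0 0 0 0 0; 0 0 0 0 0 0; 0 0 0 0 0 0; 0 0 0 0 0 0; 0 0 0 0 0 0; 0 0 0 0 0 0; 0 0 0 0 0 0; 0 0 0 0 0 0", "gripper": 40}}

```text
clock: 4.6
eef_pos: [0.4318, -0.2729, 0.0694]
eef_rot: [0.979, 0.202, 0.001, 0.001]
force: [-0.3, -0.3, 6.1]
finger_gap: 0.0548
gripper_force: 63.1
```

{"fn": "servo_tool", "kwargs": {"steps": "0 0 -5 0 0 0; 0 0 -20 0 0 0; 0 0 -45 0 0 0; 0 0 -75 0 0 0; 0 0 -100 0 0 0; 0 0 -110 0 0 0; 0 0 -110 0 0 0; 0 0 -110 0 0 0"}}

```text
clock: 5.4
eef_pos: [0.4305, -0.2722, 0.1772]
eef_rot: [0.979, 0.202, -0.001, -0.001]
force: [0.0, 0.5, -1.3]
finger_gap: 0.0545
gripper_force: 63.5
```

Run:
```python
from h import *
import pickle
s=bot.get_state();w=bot.grab_frame("wrist")
e=cv2.convertScaleAbs(w[150:400,170:470][...,::-1],alpha=1.5)
cv2.imwrite("pics/w3.png",cv2.resize(e,None,fx=2.4,fy=2.4,interpolation=cv2.INTER_CUBIC));print(s["eef_pos"],s["finger_gap"],s["force"])
R=Ro.from_quat(s["eef_rot"]).as_matrix()
c=cam("wrist",s)
for z in(.046,.020):
  p=proj(c,[s["eef_pos"]+R@[dx,0,-z] for dx in(0,.005)]);print(((p-[170,150])*2.4).round(1))
th=np.linspace(0,6.28,100)
p=(proj(c,[s["eef_pos"]+R@[.027*np.cos(t),.027*np.sin(t),-.030] for t in th])-[170,150])*2.4;print(p.min(0),p.max(0))
```

```text
[ 0.43051612 -0.27219302  0.17718016] 0.05446598832771927 [ 0.0075244   0.49221915 -1.32311679]
[[354.1 466.8]
 [354.1 439.4]]
[[354.5 356.7]
 [354.5 333.5]]
[195.91223914 251.77221116] [512.86864746 516.35624975]
```

View pics/w3.png

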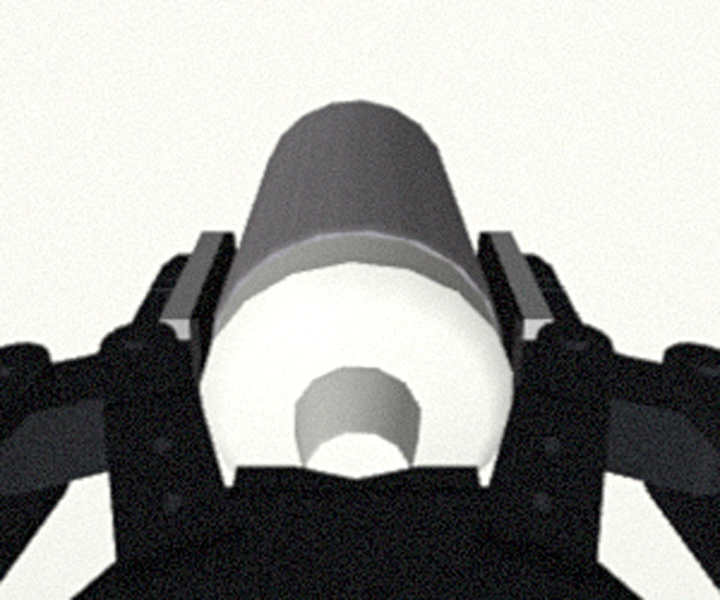

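The cup is held upright between the pads: steel shoulder at row 232, foot edge at row 100 and spout rim top at row 433 of the crop. From these I'll work out the in-grip offset along tool x.

Run:
```python
from h import *
s=bot.get_state();R=Ro.from_quat(s["eef_rot"]).as_matrix();c=cam("wrist",s)
th=np.linspace(0,2*np.pi,361)
def top(r,z,dx,dy=0):
    p=(proj(c,[s["eef_pos"]+R@[dx+r*np.cos(t),dy+r*np.sin(t),z] for t in th])-[170,150])*2.4
    return p[:,1].min()
def f(p):
    dx,h=p
    return [top(.028,h-.088,dx)-232, max(0,0)+min(top(.025,h,dx),top(.028,h-.003,dx),top(.0271,h-.0009,dx))-100]
r=least_squares(f,[0,.068],diff_step=1e-3,x_scale=.01);print(r.x,r.fun)
print("spout", [ (rr,top(rr,r.x[1]-.114,r.x[0])) for rr in(.007,.008,.009)])
dx=r.x[0]
print("go hole1",toolgo(s,np.array([.5305,-.0366,.1772])-R@[dx,0,0]), "yaw", R[:2,0])
```

```text
[-0.00221881  0.06736276] [2.35900188e-12 5.25801624e-13]
spout [(0.007, np.float64(443.86154400438716)), (0.008, np.float64(438.2687025681666)), (0.009, np.float64(432.64108016892925))]
go hole1 [ 187.5 -176.5   -0.4] yaw [0.91843072 0.395578  ]
```

{"fn": "servo_tool", "kwargs": {"steps": "15 -14 0 0 0 0; 40 -38 0 0 0 0; 70 -66 0 0 0 0; 100 -94 0 0 0 0; 130 -122 0 0 0 0; 160 -150 0 0 0 0; 180 -169 0 0 0 0; 187.5 -176.5 0 0 0 0; 187.5 -176.5 20 0 0 0; 187.5 -176.5 40 0 0 0; 187.5 -176.5 46 0 0 0; 187.5 -176.5 46 0 0 0"}}

```text
clock: 6.65
eef_pos: [0.5319, -0.0367, 0.1304]
eef_rot: [0.979, 0.202, -0.002, -0.001]
force: [0.4, -0.6, -0.8]
finger_gap: 0.0546
gripper_force: 63.6
```

{"fn": "servo_tool", "kwargs": {"steps": "0 0 0 0 0 0; 0 0 0 0 0 0; 0 0 0 0 0 0"}}

```text
clock: 6.95
eef_pos: [0.5342, -0.0365, 0.1333]
eef_rot: [0.979, 0.202, 0.001, 0.0]
force: [-0.1, 0.2, -1.5]
finger_gap: 0.0549
gripper_force: 63.6
```

Run:
```python
from h import *
s=bot.get_state()
R=Ro.from_quat(s["eef_rot"]).as_matrix();print(s["eef_pos"],"corr",toolgo(s,np.array([.5305,-.0366,.12])-R@[-.0022,0,0]))
a=bot.grab_frame("scene");b=bot.grab_frame("side");w=bot.grab_frame("wrist")
t=lambda im,x,y,w,h,k:cv2.resize(cv2.convertScaleAbs(im[y:y+h,x:x+w][...,::-1],alpha=1.6),None,fx=k,fy=k,interpolation=cv2.INTER_CUBIC)
m=np.hstack([t(a,290,150,80,95,5),t(b,250,155,80,95,5)]);cv2.imwrite("pics/p1.png",m)
```

```text
[ 0.53418691 -0.03654062  0.13329724] corr [-1.2 -1.4 13.3]
```

View pics/p1.png

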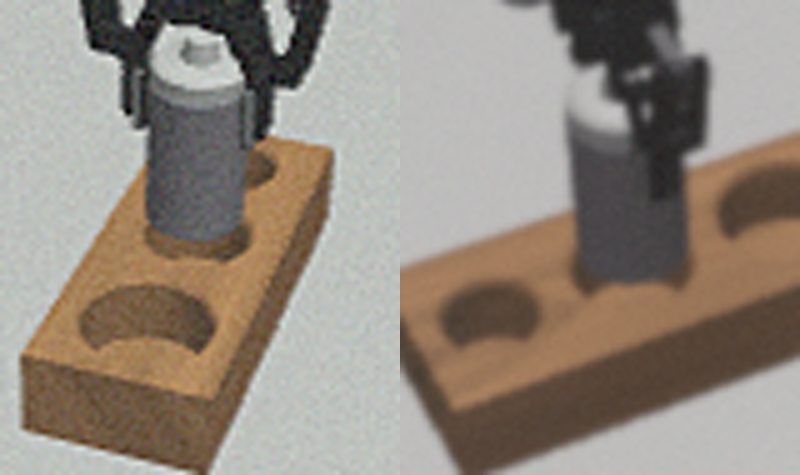

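The cup hangs over the middle hole, centred to about 1 mm (scene: cup 146–245, hole 144–252; side: 575–688 against 572–690). I'll lower it gently with a small shift.

{"fn": "servo_tool", "kwargs": {"steps": "-0.5 -1 4 0 0 0; -0.5 -1 8 0 0 0; -0.5 -1 12 0 0 0; -0.5 -1 16 0 0 0; -0.5 -1 20 0 0 0; -0.5 -1 24 0 0 0; -0.5 -1 28 0 0 0; -0.5 -1 30 0 0 0; -0.5 -1 30 0 0 0"}}

```text
clock: 8.0
eef_pos: [0.5324, -0.0355, 0.1019]
eef_rot: [0.979, 0.202, -0.0, -0.0]
force: [0.5, -0.1, -0.7]
finger_gap: 0.0548
gripper_force: 63.6
```

No contact force and it is inside the hole. Continuing down.

{"fn": "servo_tool", "kwargs": {"steps": "0 0 4 0 0 0; 0 0 8 0 0 0; 0 0 12 0 0 0; 0 0 15 0 0 0; 0 0 17 0 0 0; 0 0 19 0 0 0; 0 0 20 0 0 0; 0 0 20 0 0 0"}}

```text
clock: 8.8
eef_pos: [0.5326, -0.0355, 0.0822]
eef_rot: [0.979, 0.202, -0.0, -0.0]
force: [-0.6, 0.9, -0.6]
finger_gap: 0.0548
gripper_force: 63.6
```

{"fn": "servo_tool", "kwargs": {"steps": "0 0 1 0 0 0; 0 0 2 0 0 0; 0 0 2.5 0 0 0; 0 0 2.5 0 0 0; 0 0 2.5 0 0 0"}}

```text
clock: 9.3
eef_pos: [0.533, -0.0355, 0.0815]
eef_rot: [0.979, 0.202, 0.001, 0.0]
force: [-3.8, 0.0, 8.7]
finger_gap: 0.0547
gripper_force: 64.3
```

Contact at 8.7 N with the TCP near the expected floor height. Opening, then retreating straight up.

{"fn": "servo_tool", "kwargs": {"steps": "0 0 0 0 0 0; 0 0 0 0 0 0; 0 0 0 0 0 0; 0 0 0 0 0 0; 0 0 0 0 0 0; 0 0 0 0 0 0; 0 0 0 0 0 0; 0 0 0 0 0 0", "gripper": 85}}

```text
clock: 10.1
eef_pos: [0.5327, -0.0356, 0.0798]
eef_rot: [0.979, 0.202, -0.0, -0.0]
force: [-1.0, -0.6, -0.1]
finger_gap: 0.0854
gripper_force: 0.0
```

{"fn": "servo_tool", "kwargs": {"steps": "0 0 -10 0 0 0; 0 0 -30 0 0 0; 0 0 -60 0 0 0; 0 0 -90 0 0 0; 0 0 -120 0 0 0; 0 0 -150 0 0 0; 0 0 -170 0 0 0; 0 0 -170 0 0 0; 0 0 -170 0 0 0"}}

```text
clock: 11.0
eef_pos: [0.5328, -0.0356, 0.2503]
eef_rot: [0.979, 0.202, 0.001, 0.0]
force: [0.7, -1.0, -0.4]
finger_gap: 0.085
gripper_force: 0.0
```

Run:
```python
from h import *
s=bot.get_state();w=bot.grab_frame("wrist");b=bot.grab_frame("side")
cv2.imwrite("pics/side2.png",b[...,::-1]);cv2.imwrite("pics/w4.png",w[...,::-1])
R=Ro.from_quat(s["eef_rot"]).as_matrix()
print(s["eef_pos"],s["joint_pos"],s["force"],"flask",toolgo(s,[.474,.270,.25]))
```

```text
[ 0.53277856 -0.03555398  0.25029565] [-6.66513570e-02  3.06474944e-01  9.89416797e-02  1.36201226e+00
  3.17235924e-05  2.66823651e+00] [ 0.70698549 -0.96772741 -0.43649478] flask [ 6.690e+01 -3.039e+02  2.000e-01]
```

{"fn": "servo_tool", "kwargs": {"steps": "6 -30 0 0 0 -8; 12 -60 0 0 0 -16; 19 -90 0 0 0 -24; 26 -120 0 0 0 -32; 33 -150 0 0 0 -40; 40 -180 0 0 0 -48; 47 -210 0 0 0 -56; 54 -240 0 0 0 -64; 60 -270 0 0 0 -72; 65 -295 0 0 0 -80; 67 -304 0 0 0 -86; 67 -304 0 0 0 -90"}}

```text
clock: 12.3
eef_pos: [0.4727, 0.2715, 0.2478]
eef_rot: [0.547, 0.837, -0.001, -0.001]
force: [-0.1, -0.3, -0.8]
finger_gap: 0.0851
gripper_force: 0.0
```

{"fn": "servo_tool", "kwargs": {"steps": "0 0 0 0 0 -8; 0 0 0 0 0 -16; 0 0 0 0 0 -24; 0 0 0 0 0 -32; 0 0 0 0 0 -40; 0 0 0 0 0 -48; 0 0 0 0 0 -56; 0 0 0 0 0 -64; 0 0 0 0 0 -72; 0 0 0 0 0 -80; 0 0 0 0 0 -86; 0 0 0 0 0 -90"}}

```text
clock: 13.5
eef_pos: [0.4732, 0.2697, 0.248]
eef_rot: [-0.204, 0.979, -0.001, -0.002]
force: [-0.5, -0.2, 0.1]
finger_gap: 0.085
gripper_force: 0.0
```

{"fn": "servo_tool", "kwargs": {"steps": "0 0 0 0 0 0; 0 0 0 0 0 0; 0 0 0 0 0 0"}}

```text
clock: 13.8
eef_pos: [0.4737, 0.27, 0.2492]
eef_rot: [-0.202, 0.979, -0.0, -0.001]
force: [0.6, 0.3, 0.5]
finger_gap: 0.0851
gripper_force: 0.0
```

Run:
```python
from h import *
import pickle
s=bot.get_state();w=bot.grab_frame("wrist");pickle.dump(s,open("s3.pkl","wb"))
e=cv2.resize(w[130:290,240:400],None,fx=3,fy=3,interpolation=cv2.INTER_CUBIC)
o=cv2.imread("pics/side2.png")[160:260,220:380];o=cv2.resize(o,None,fx=2,fy=2)
m=np.zeros((480,800,3),np.uint8);m[:,:480]=e[...,::-1];m[:200,480:]=cv2.convertScaleAbs(o,alpha=1.5);cv2.imwrite("pics/w5.png",m)
print(s["eef_pos"],s["joint_pos"])
p=proj(cam("wrist",s),[[.474,.270,z] for z in (0,.092,.112)]);print(p,(p-[240,130])*3)
```

```text
[0.47368689 0.27001124 0.24918959] [5.18077284e-01 3.31491581e-01 1.31139046e-01 1.37165588e+00
 1.27982414e-05 1.12294677e-01]
[[318.10195717 172.84998109]
 [318.13405969 190.84612712]
 [318.14374725 196.27681673]] [[234.3058715  128.54994327]
 [234.40217907 182.53838135]
 [234.43124176 198.83045018]]
```

View pics/w5.png

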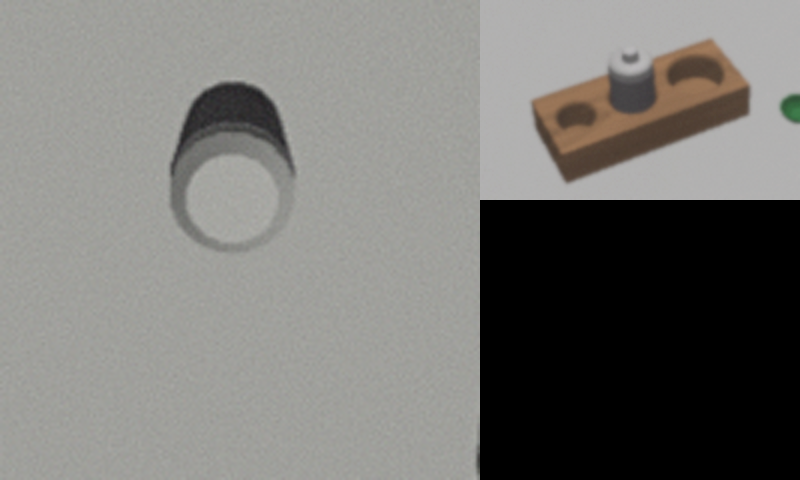

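The sippy cup stands fully down in the middle hole. The flask's cap centre is at crop (232,198), against the predicted (234,199), so it is under 1 mm off. Descending to grip.

{"fn": "servo_tool", "kwargs": {"steps": "0 -0.5 30 0 0 0; 0 -0.5 60 0 0 0; 0 -0.5 90 0 0 0; 0 -0.5 120 0 0 0; 0 -0.5 145 0 0 0; 0 -0.5 165 0 0 0; 0 -0.5 177 0 0 0; 0 -0.5 181 0 0 0; 0 -0.5 181 0 0 0; 0 -0.5 181 0 0 0"}}

```text
clock: 14.85
eef_pos: [0.475, 0.2702, 0.0699]
eef_rot: [-0.202, 0.979, 0.0, 0.001]
force: [-0.1, 0.1, 0.8]
finger_gap: 0.085
gripper_force: 0.0
```

{"fn": "servo_tool", "kwargs": {"steps": "0 0 0 0 0 0; 0 0 0 0 0 0; 0 0 0 0 0 0; 0 0 0 0 0 0; 0 0 0 0 0 0; 0 0 0 0 0 0; 0 0 0 0 0 0; 0 0 0 0 0 0; 0 0 0 0 0 0; 0 0 0 0 0 0; 0 0 0 0 0 0; 0 0 0 0 0 0", "gripper": 30}}

```text
clock: 16.05
eef_pos: [0.4747, 0.2699, 0.0697]
eef_rot: [-0.202, 0.979, 0.0, 0.001]
force: [0.0, -1.3, 5.6]
finger_gap: 0.043
gripper_force: 60.7
```

{"fn": "servo_tool", "kwargs": {"steps": "0 0 -5 0 0 0; 0 0 -20 0 0 0; 0 0 -45 0 0 0; 0 0 -75 0 0 0; 0 0 -100 0 0 0; 0 0 -110 0 0 0; 0 0 -110 0 0 0; 0 0 -110 0 0 0"}}

```text
clock: 16.85
eef_pos: [0.4734, 0.2693, 0.1775]
eef_rot: [-0.202, 0.979, -0.0, -0.001]
force: [0.1, -0.8, -2.1]
finger_gap: 0.0428
gripper_force: 60.9
```

Run:
```python
from h import *
import pickle
P=[]
s=bot.get_state();w=bot.grab_frame("wrist");pickle.dump(s,open("s4.pkl","wb"))
e=cv2.convertScaleAbs(w[150:400,170:470][...,::-1],alpha=1.5)
cv2.imwrite("pics/w6.png",cv2.resize(e,None,fx=2.4,fy=2.4,interpolation=cv2.INTER_CUBIC));print(s["eef_pos"],s["finger_gap"],s["force"])
```

```text
[0.47344566 0.2693121  0.17748736] 0.04283548298004901 [ 0.12565588 -0.77831302 -2.13979931]
```

View pics/w6.png

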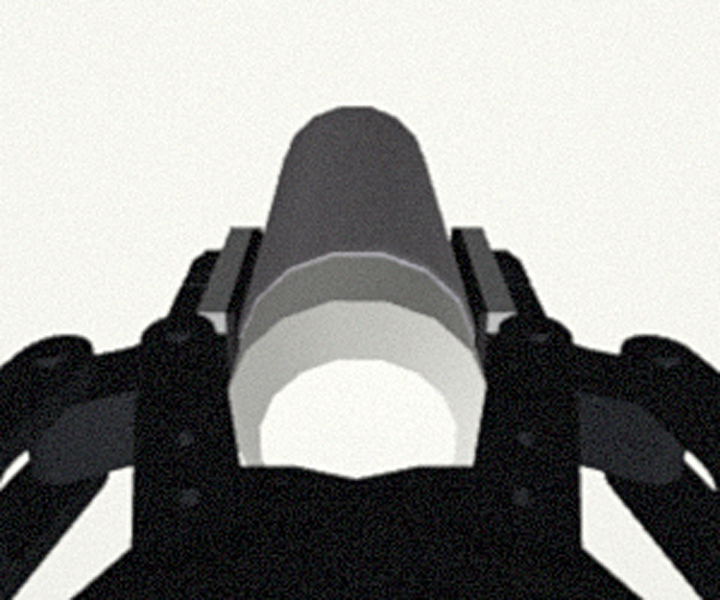

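The flask is held upright: steel shoulder at row 252, foot edge at row 105, cap centred at column 357. Computing its in-grip offset and the way to the narrow hole.

Run:
```python
from h import *
import pickle
s=pickle.load(open("s4.pkl","rb"));R=Ro.from_quat(s["eef_rot"]).as_matrix();c=cam("wrist",s)
th=np.linspace(0,2*np.pi,361)
def top(r,z,dx):
    p=(proj(c,[s["eef_pos"]+R@[dx+r*np.cos(t),r*np.sin(t),z] for t in th])-[170,150])*2.4
    return p[:,1].min()
f=lambda p:[top(.022,p[1]-.092,p[0])-252,min(top(.019,p[1],p[0]),top(.022,p[1]-.003,p[0]),top(.0211,p[1]-.0009,p[0]))-105]
r=least_squares(f,[0,.068],diff_step=1e-3,x_scale=.01);print(r.x,r.fun)
print("go hole0",toolgo(s,np.array([.4606,-.0665,.131])-R@[r.x[0],0,0]),R[:2,0])
```

```text
[0.00109993 0.06667969] [-3.89377419e-12 -2.70006240e-13]
go hole0 [ 143.4 -303.3   46.9] [-0.9184153  -0.39561189]
```

{"fn": "servo_tool", "kwargs": {"steps": "8 -17 -10 0 0 0; 22 -47 -25 0 0 0; 39 -83 -25 0 0 0; 56 -119 -25 0 0 0; 73 -155 -25 0 0 0; 90 -191 -25 0 0 0; 107 -227 -25 0 0 0; 124 -263 -25 0 0 0; 136 -288 -25 0 0 0; 143.5 -303.5 -25 0 0 0; 143.5 -303.5 -20 0 0 0; 143.5 -303.5 0 0 0 0"}}

```text
clock: 18.1
eef_pos: [0.4632, -0.0667, 0.1797]
eef_rot: [-0.201, 0.98, -0.0, 0.002]
force: [1.2, -0.2, -2.2]
finger_gap: 0.0427
gripper_force: 61.1
```

{"fn": "servo_tool", "kwargs": {"steps": "0 0 20 0 0 0; 0 0 40 0 0 0; 0 0 46 0 0 0; 0 0 46 0 0 0; 0 0 46 0 0 0; 0 0 46 0 0 0"}}

```text
clock: 18.7
eef_pos: [0.4632, -0.0658, 0.1338]
eef_rot: [-0.202, 0.979, -0.0, 0.001]
force: [-0.3, 0.5, -1.1]
finger_gap: 0.0424
gripper_force: 61.1
```

Run:
```python
from h import *
s=bot.get_state()
R=Ro.from_quat(s["eef_rot"]).as_matrix();print(s["eef_pos"],"corr",toolgo(s,np.array([.4606,-.0665,.12])-R@[.0011,0,0]))
a=bot.grab_frame("scene");b=bot.grab_frame("side")
t=lambda im,x,y,w,h,k:cv2.resize(cv2.convertScaleAbs(im[y:y+h,x:x+w][...,::-1],alpha=1.6),None,fx=k,fy=k,interpolation=cv2.INTER_CUBIC)
m=np.hstack([t(a,295,130,80,95,5),t(b,235,155,80,95,5)]);cv2.imwrite("pics/p2.png",m)
for n in("scene","side"):print(n,proj(cam(n),[[.4606,-.0665,z] for z in(.052,.064)]).round(1))
```

```text
[ 0.46318378 -0.06576678  0.13379957] corr [ 1.6  0.4 13.8]
scene [[336.2 182.3]
 [336.4 178.9]]
side [[267.1 217.4]
 [266.7 213.9]]
```

View pics/p2.png

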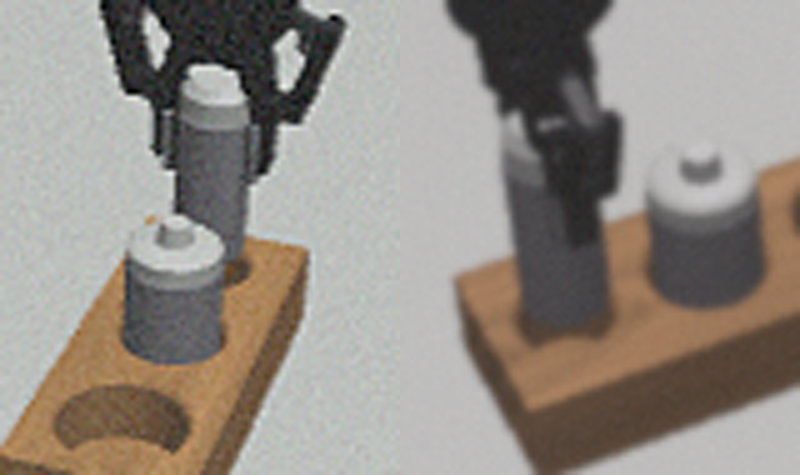

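Both views show the flask centred over the narrow hole within about 1 mm (side: flask 523–607, hole 518–613). The sippy cup stays put. Lowering with a small shift.

{"fn": "servo_tool", "kwargs": {"steps": "1 0.5 4 0 0 0; 1 0.5 8 0 0 0; 1 0.5 12 0 0 0; 1 0.5 16 0 0 0; 1 0.5 20 0 0 0; 1 0.5 24 0 0 0; 1 0.5 28 0 0 0; 1 0.5 30 0 0 0; 1 0.5 30 0 0 0"}}

```text
clock: 19.7
eef_pos: [0.461, -0.0657, 0.1024]
eef_rot: [-0.202, 0.979, 0.0, -0.0]
force: [0.2, 0.6, -1.0]
finger_gap: 0.0431
gripper_force: 61.1
```

{"fn": "servo_tool", "kwargs": {"steps": "0 0 4 0 0 0; 0 0 8 0 0 0; 0 0 12 0 0 0; 0 0 15 0 0 0; 0 0 17 0 0 0; 0 0 19 0 0 0; 0 0 20 0 0 0; 0 0 20 0 0 0"}}

```text
clock: 20.5
eef_pos: [0.4612, -0.0657, 0.0827]
eef_rot: [-0.202, 0.979, 0.0, -0.0]
force: [0.2, -0.9, -1.0]
finger_gap: 0.043
gripper_force: 61.1
```

{"fn": "servo_tool", "kwargs": {"steps": "0 0 1 0 0 0; 0 0 2 0 0 0; 0 0 2.5 0 0 0; 0 0 2.5 0 0 0; 0 0 2.5 0 0 0"}}

```text
clock: 21.0
eef_pos: [0.4617, -0.0658, 0.0816]
eef_rot: [-0.202, 0.979, -0.0, 0.001]
force: [-2.5, 0.4, 8.4]
finger_gap: 0.0427
gripper_force: 62.2
```

Same seating signature as the first one. Release and retreat.

{"fn": "servo_tool", "kwargs": {"steps": "0 0 0 0 0 0; 0 0 0 0 0 0; 0 0 0 0 0 0; 0 0 0 0 0 0; 0 0 0 0 0 0; 0 0 0 0 0 0; 0 0 0 0 0 0; 0 0 0 0 0 0; 0 0 0 0 0 0; 0 0 0 0 0 0", "gripper": 85}}

```text
clock: 22.0
eef_pos: [0.4613, -0.0657, 0.0803]
eef_rot: [-0.202, 0.979, 0.0, -0.0]
force: [-0.4, 0.5, -0.7]
finger_gap: 0.085
gripper_force: 0.0
```

{"fn": "servo_tool", "kwargs": {"steps": "0 0 -10 0 0 0; 0 0 -30 0 0 0; 0 0 -60 0 0 0; 0 0 -90 0 0 0; 0 0 -120 0 0 0; 0 0 -150 0 0 0; 0 0 -170 0 0 0; 0 0 -170 0 0 0; 0 0 -170 0 0 0"}}

```text
clock: 22.9
eef_pos: [0.4613, -0.0658, 0.2507]
eef_rot: [-0.202, 0.979, -0.0, 0.001]
force: [0.4, -0.5, -0.6]
finger_gap: 0.0851
gripper_force: 0.0
```

Run:
```python
from h import *
a=bot.grab_frame("scene");b=bot.grab_frame("side")
m=np.hstack([cv2.resize(a[80:340,180:460],(400,371)),cv2.resize(b[90:330,200:440],(400,400))[:371]])
cv2.imwrite("pics/f.png",cv2.convertScaleAbs(m[...,::-1],alpha=1.5));s=bot.get_state();print(s["clock"],s["eef_pos"],s["force"],s["finger_gap"])
```

```text
23.0 [ 0.46048968 -0.06563681  0.24927736] [-0.51678289 -0.63727683  0.57974733] 0.08512247189644367
```

View pics/f.png

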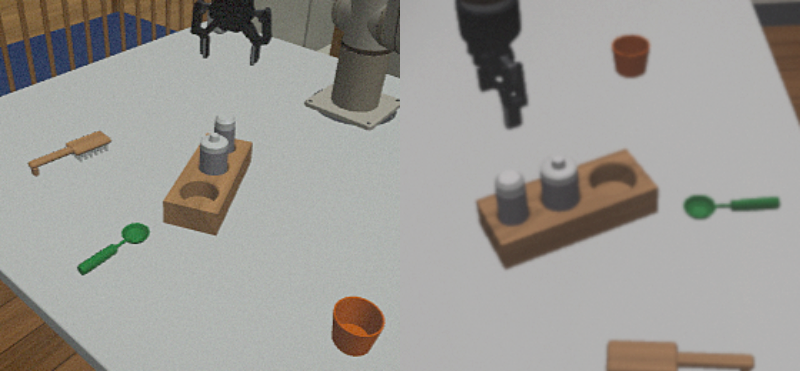

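Both vessels stand upright and fully down (side crop: flask (512,195), sippy (560,183)). The widest hole is empty, the bystanders haven't moved and the gripper is clear.

```bash
python3 -c "
from plant import bot
print(bot.finish_job())"
```

```text
the job is handed in; nothing more can be done
None
```

The sippy cup is upright and fully down in the middle hole, the flask likewise in the narrowest; both are released, the other items were left where they were, and the job was handed in at about 23 s.

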